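# Seat a limestone tile in the holding board and lock the toggle clamp

## Robot

A 7-joint arm with a two-finger parallel gripper is mounted at the origin on the work surface. World frame = base frame: x ahead of the robot, y to its left, z up, the work surface at z = 0. Lengths are in mm, angles in rad, forces in N, time in s.
With the tool pointing down it reaches from about 400 to 900 mm from the base axis. Payload 5.5 kg.
Tool frame: the origin (TCP) lies on the centre line of the jaws, within the pads' length; the fingertips stand 19 mm ahead of it and the grasp point (between the pads) is the TCP; z points along the fingers, y is the direction in which the jaws open and shut (so a half turn about z gives the same grasp; the last joint's range is limited). The gripper opens to 92 mm and grips with 3 to 60 N. Pads are 19 mm wide; open, the fingers measure 130 mm over their backs; the gripper's body (75 mm by 190 mm) begins 47 mm behind the grasp point.
Start: joints at [1.456, 0.501, -0.427, 1.55, 0.221, 1.138, -0.21], TCP at [239.802, -604.148, 245.729] pointing down, gripper open.
Joint ranges: [-2.88, 2.88], [-0.31, 2.03], [-1.54, 1.56], [0.2, 2.42], [-1.41, 4.55], [0.19, 2.02], [-2.57, 2.57]. Speed limits (rad/s): [2.57, 2.57, 3.14, 3.14, 3.14, 3.14, 3.14].

## Interface

Orientations are given as a unit quaternion [w, x, y, z].
In Python, from rig import sensors, cams, job, models gives the robot as it stands.
- The arm moves only by the shell command python3 -m jog 'ROWS'. ROWS is text: rows parted by semicolons, each of 5 numbers parted by spaces: the shift along the tool's x, y, z normalised to -1 to 1, where 1 is 50 cm, then the turn about the tool's z normalised to -1 to 1, where 1 is 90 degrees, then the opening, from 0 (shut) to 1 (fully open). A call has exactly 5 rows; each row is the pose to reach, as a shift and turn from the pose commanded when the call began, along the tool's axes at that moment; what a row does not reach only later rows make up. A row lasts 1/12 s, in which the tool goes at most 41.7 mm and 7.16 degrees, less where a joint would pass 70% of its speed; a pose out of reach is approached as far as the arm can. A call with a number of a shift or a turn outside -1 to 1 is refused whole. A call with a gripper value outside its range is refused whole. The fingers move at their own pace and stop on an object; the grip force is fixed at half the most. Time passes only in rows, so rows that repeat a pose let the fingers close, or fill a call up. It gives the time, the measured TCP pose, the force and the opening at its end, in the units of the state.
- sensors.read_state(): the state, without advancing time (a new reading comes with each control period).
- cams.capture(name): name is "side" or "top" or "wrist"; returns a dict with "img" (420x560x3 uint8, red, green, blue), "mtx" (3x3 intrinsics, pixels), "R" (3x3) and "t" (3): a world point X has camera coordinates R X + t. Camera axes: x right, y down, z forward; pixel columns grow to the right and rows downward; lengths in mm; the calibration is good to about 2 mm. A picture is of the moment at which its call begins. There is no depth.
- job.sign_off(): hands the job in, once; it reports no verdict.
Trained networks look in the newest picture that a camera, given by its name, has taken for a name from the list of things; names that differ only in an ending like _2 or _b are one class to them, and where a whole thing is asked for, a point or a joint stands for the part that bears it (a point fixed in the world has none). Each returns a list of dicts, best first, with "conf" (0 to 1); they miss things now and then, are a little off and sometimes report something else, mostly with a low value. They report only what shows in the picture. A call takes as long as a camera call. They do not tell look-alikes from the thing itself.
- models.search_frame(target, camera): "point" ([x, y, z] in mm, in world coordinates, good to about 4 mm: the middle of the surface that is visible of it).
- models.cut_out(target, camera): "region" (420x560 bool, what is visible of it).
- models.spot_point(target, camera): "point" ([x, y, z] in mm, in world coordinates, good to about 4 mm: a listed point, or the origin of a listed thing).
The state is a dict: "clock": time; "joints": joint angles; "joint_vel": joint speeds; "effort": joint torques, N m; "tcp_pos": TCP position; "tool_rot": TCP orientation; "wrist_force": force on the tool from outside, world axes, zero at the start; "wrist_torque": the same for the moment, N m; "grip_width": finger opening in mm.
Only numpy, scipy, OpenCV 4.12 (cv2) and the standard library are available. Lean on these libraries where they do the work, as an engineer would, in place of code of your own. Each camera call takes 0.05 s, during which the arm holds its last target. There are 200 camera calls.

## Task

Get the limestone tile ready for carving: with the fingertips, push it across the board until it is fully home in the corner, flat against both the far fence and the side fence, and then push the red handle of the toggle clamp over and down until it snaps past centre and stays locked with its rubber pad pressing on the tile. Slide the tile, do not lift or tip it, and leave the tools and the off-cut around it where they are.

Things in the scene. Friction and masses are not known exactly. Their poses are not given: they have to be found in the camera images.
- board: plywood holding board screwed to the table, 320 mm (its x) by 460 mm (its y), 18 mm thick. Origin at the centre of its underside, on the table top; x points away from the robot, y to the robot's left, turned by up to 0.2 rad. On it stand two wooden fences 22 mm tall, which meet in an L, and behind the side fence, on a wooden riser, the toggle clamp, in the board's plane x = 20 mm
- far_fence (a point): middle of the far fence's flat face, at the board's top; the face looks to the board's -x and is 150 mm long along y (board x = 85 mm, y from -150 to 0 mm)
- side_fence (a point): middle of the side fence's flat face, at the board's top; the face looks to the board's -y and is 150 mm long along x (board y = -22.5 mm, x from -65 to 85 mm); the fence is 18 mm thick
- seat (a point): where the tile's origin lies when the tile is fully home against both fences: board x = 20, y = -70, z = 18 mm; the tile's axes are then parallel to the board's
- tile: pale limestone tile, 130 mm (x) by 95 mm (y) by 28 mm thick, 0.6 to 0.9 kg, with a small rosette begun on its top. Lies flat on the board, its origin 30 to 65 mm short of the seat along each of the board's axes, turned by up to 0.2 rad to the board. Origin at the centre of its underside. It slides at about 3 to 7 N
- clamp_handle (a joint): angle between the clamp's handle and arm, rad: 0 open (handle upright, arm raised), 2.70 locked (grip level, pointing to the board's +y; arm down on the tile). Let go below about 2.45 an over-centre spring swings it back open, beyond that it snaps on to 2.70. Turning it takes up to about 7 N at the grip; the linked arm follows by itself
- clamp_grip (a point): middle of the handle's round red grip, 20 mm thick and 77 mm long, on its centre line. Open, the grip stands nearly upright, this point about 159 mm above the table; locked, it lies level along the board's y, this point about 68 mm above the table. It moves in the board's plane x = 20 mm, first to +y, then down
- clamp_grip_end (a point): free end of the red grip, on its centre line: about 197 mm above the table when open
- clamp_swing (a point): fixed point in the handle's plane: the point of the grip's centre line 17 mm short of its free end travels (within 7 mm) on a circle of radius 80 mm about it, in the board's y-z plane. Seen from here that point lies 2 degrees from straight up, towards the board's +y, when open and 112 degrees when locked
- clamp_pad: sprung black rubber pad under the tip of the clamp's arm, 18 mm across; origin at the centre of its face. Open, the arm leans up, the pad 110 mm above the table over the edge of the side fence, and the arm's tip reaches to 135 mm above the table. Locked, the pad presses with about 10 N on the tile, 20 mm in from its edge
- flat_chisel: flat stone chisel, steel, 200 mm long, lying on the board in front of the clamp; origin under its middle
- offcut: small limestone off-cut, 55 x 42 x 30 mm, on the board beyond the clamp handle; origin at the centre of its underside
- mallet: carver's round wooden mallet standing on its head, 96 mm across and 208 mm tall, on the table to the right of the board; origin at the centre of its underside
- tool_tin: aluminium tin, 80 mm across and 105 mm tall, with chisels standing in it up to 190 mm, on the table to the right of the board; origin at the centre of its underside
- spray_bottle: white spray bottle with a blue head, 68 mm across and 184 mm tall, on the table to the left of the board; origin at the centre of its underside
- dust_brush: bench brush, 285 mm long, 45 mm wide, 40 mm tall, lying on the table to the left of the board; origin on the table under it, 115 mm from the handle's end
- try_square: try square, wooden stock 120 mm, steel blade 200 mm, 16 mm tall, lying on the table beside the arm, left of the board; origin under the middle of its stock
There are look-alikes about, which are no part of the job. Of the things that look like the tile, the largest one is meant.

How it is judged (in metres and radians):
On the way, in this order (a step that is already met when the one before it is completed fails the run):
1. the tile is home against both fences while the clamp is still open (x of tile in the frame of board between 0.016 and 0.024 m and y of tile in the frame of board between -0.074 and -0.066 m and angle between the x axis of tile and the x axis of board, either way round below 0.04 rad and value of joint clamp_handle below 1 rad), for 0.2 s.
2. the clamp handle has snapped past centre and the pad presses on the tile (value of joint clamp_handle above 2.6 rad and contact force between clamp_pad and tile above 6 N), for 0.2 s.
At the end, for the whole second after the job is handed in: The tile lies flat on the board within 4 mm of fully home against each fence and within 0.04 rad of square to them, at rest; the clamp handle reads over 2.6 rad (locked) and its pad presses on the tile with more than 6 N (all of step 2 and x of tile in the frame of board between 0.016 and 0.024 m and y of tile in the frame of board between -0.074 and -0.066 m and angle between the x axis of tile and the x axis of board, either way round below 0.04 rad and linear speed of tile below 0.01 m/s and z of tile in the frame of board below 0.021 m and angle between tile's own z axis and vertical below 0.03 rad); the robot touches nothing.
It fails at once if the tile is lifted more than 8 mm off the board or tipped (z of tile in the frame of board above 0.026 m or angle between tile's own z axis and vertical above 0.15 rad).
It fails at once if one of the tools or the off-cut is moved by more than 20 mm (distance of any of flat_chisel, offcut, mallet, tool_tin, spray_bottle, dust_brush, try_square from where it was at the start of the episode above 0.02 m).
It also fails if it takes over 72 s, if anything falls off the work surface, if the arm or the gripper's body presses on something with over 40 N, if the wrist force passes 120 N, or if a joint passes its speed limit or range.

## Working session

There is one attempt and no reset: what is moved stays moved. The work goes in short steps, Python scripts to look and compute and a shell command to move; the robot and the scene stay as the last step left them, time stands still between calls to the robot, and variables do not carry over. Pictures are saved under pics/ and viewed, about 8 in all and at most 12, crops included, and the job is handed in when it is done.

```bash
ls; mkdir -p pics; python3 - <<'E'
from rig import sensors,cams,models
import cv2,numpy as np
s=sensors.read_state();print(s['clock'],s['tcp_pos'],s['tool_rot'],s['grip_width'])
for c in ['top','side']:
    d=cams.capture(c);cv2.imwrite(f'pics/{c}0.png',d['img'][:,:,::-1])
    print(c,'campos',-d['R'].T@d['t'])
    for n in ['board','far_fence','side_fence','seat','tile','clamp_grip','clamp_grip_end','clamp_swing','clamp_pad','flat_chisel','offcut','mallet','tool_tin','spray_bottle','dust_brush','try_square']:
        for r in models.spot_point(n,c)[:3]:
            p=np.array(r['point']);q=d['mtx']@(d['R']@p+d['t']);print(n,p.round(),round(r['conf'],2),(q[:2]/q[2]).round())
E
```

```text
pics
0.0 [ 239.43419506 -603.5633134   244.66838728] [-9.77664020e-04  9.82213808e-01  1.87763290e-01 -1.62031324e-04] 91.75819748930854
top campos [ 260.98846254   -7.14788059 1399.38584054]
board [611. -47.   0.] 0.55 [297. 180.]
board [342. 335.   1.] 0.52 [164. 268.]
board [ 687. -123.   20.] 0.48 [324. 154.]
far_fence [ 692. -122.   21.] 0.77 [323. 152.]
far_fence [728. 106.  17.] 0.47 [247. 140.]
side_fence [616. -72.  18.] 0.89 [306. 177.]
side_fence [502.  65.  18.] 0.53 [259. 214.]
side_fence [629.   9. 197.] 0.5 [278. 155.]
seat [ 628. -115.   14.] 0.86 [321. 173.]
seat [499.  67.  17.] 0.43 [258. 215.]
tile [ 345. -143.   -2.] 0.75 [330. 270.]
tile [ 264. -359.   -1.] 0.7 [406. 299.]
tile [ 691. -125.   16.] 0.64 [324. 153.]
clamp_grip [623.  10. 158.] 0.65 [278. 161.]
clamp_grip_end [628.  10. 198.] 0.61 [278. 155.]
clamp_swing [627.   5. 100.] 0.93 [280. 165.]
clamp_pad [729. 109.  16.] 0.68 [246. 140.]
clamp_pad [620. -72. 113.] 0.51 [308. 167.]
clamp_pad [628.   7. 101.] 0.46 [279. 165.]
flat_chisel [500.  64.  17.] 0.65 [259. 215.]
flat_chisel [613. -74.  17.] 0.58 [3
[... 789 characters left out ...]
9.    2.] 0.87 [369. 168.]
tile [ 343. -145.   -2.] 0.8 [341. 213.]
tile [ 586. -177.   20.] 0.64 [267. 192.]
clamp_grip [631.  11. 160.] 0.44 [235. 205.]
clamp_grip_end [633.  10. 202.] 0.53 [233. 194.]
clamp_swing [627.   2.  98.] 0.8 [239. 217.]
flat_chisel [501.  68.  21.] 0.84 [279. 257.]
flat_chisel [629.   2.  99.] 0.3 [239. 217.]
offcut [726. 109.  21.] 0.77 [199. 258.]
mallet [ 645. -452.   -0.] 0.73 [266. 139.]
tool_tin [ 428. -458.    0.] 0.68 [325. 144.]
spray_bottle [680. 449.  -1.] 0.95 [178. 382.]
dust_brush [467. 470.   2.] 0.79 [262. 406.]
try_square [342. 344.  -3.] 0.69 [322. 363.]
try_square [ 429. -456.    2.] 0.63 [325. 144.]
try_square [629.  11. 158.] 0.41 [236. 206.]
```

```bash
python3 - <<'E'
import cv2,numpy as np
a=cv2.imread('pics/top0.png')
cv2.imwrite('pics/top0b.png',cv2.resize(a,(784,588),interpolation=cv2.INTER_CUBIC))
a=a[110:260,220:420]; b=cv2.imread('pics/side0.png')[140:290,180:380]
cv2.imwrite('pics/crop0.png',np.vstack([cv2.resize(x,None,fx=4,fy=4,interpolation=cv2.INTER_CUBIC)[:,:] for x in (a,)]))
cv2.imwrite('pics/crop0s.png',cv2.resize(b,None,fx=4,fy=4,interpolation=cv2.INTER_CUBIC))
E
```

```text
(no output)
```

View pics/top0b.png

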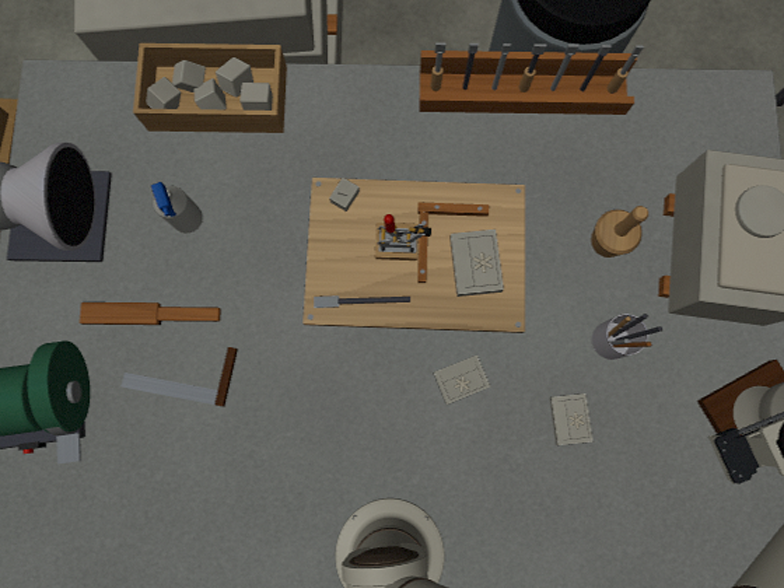

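View pics/crop0.png

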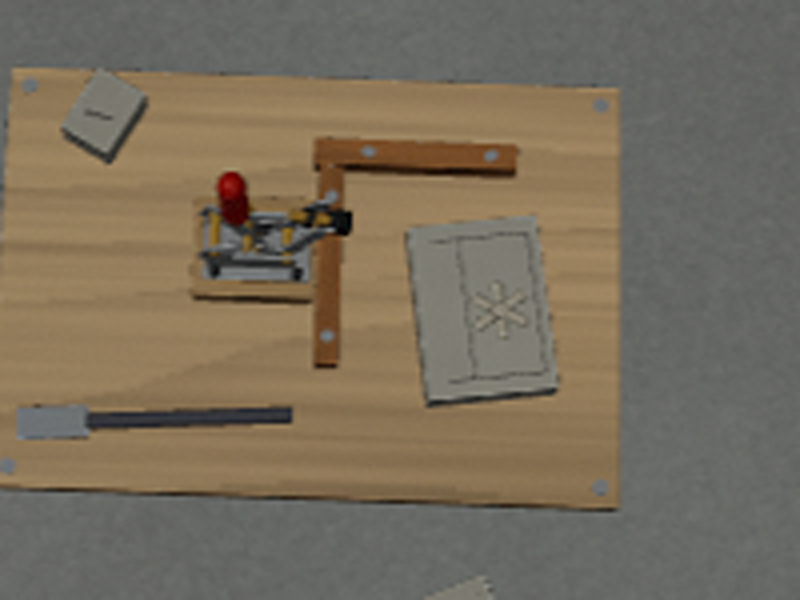

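```bash
cat > h.py <<'E'
import numpy as np,cv2
from rig import sensors,cams,models
def onplane(d,px,z):
    px=np.atleast_2d(np.asarray(px,float)); c=-d['R'].T@d['t']
    r=(d['R'].T@np.linalg.inv(d['mtx'])@np.c_[px,np.ones(len(px))].T).T
    return (c+r*((z-c[2])/r[:,2])[:,None])[:,:2]
def proj(d,P):
    q=(d['mtx']@(d['R']@np.atleast_2d(P).T+d['t'][:,None])).T; return q[:,:2]/q[:,2:]
E
python3 - <<'E'
from h import *
d=cams.capture('top')
f=lambda l:np.array(l)/4+[220-.375,110-.375]
B=onplane(d,f([(12,68),(620,88),(618,508)]),18);print('board corners',B.round(1))
s=B[0]-B[1];print('yaw',np.arctan2(s[1],s[0])-np.pi/2,np.linalg.norm(s),np.linalg.norm(B[1]-B[2]))
print('ctr from corners',((B[0]+B[2])/2).round(1))
F=onplane(d,f([(316,164),(516,176),(315,366),(339,367)]),18);F2=onplane(d,f([(316,138),(516,148)]),40)
print('fence',F.round(1),F2.round(1)); s=F2[0]-F2[1];print(np.arctan2(s[1],s[0])-np.pi/2)
T=onplane(d,f([(407,228),(538,215),(557,392),(428,405)]),46);print('tile',T.round(1),T.mean(0).round(1),[np.linalg.norm(T[i]-T[i-1]).round(1) for i in range(4)])
s=T[0]-T[3];print('tile yaw',np.arctan2(s[1],s[0])); s=T[1]-T[2];print(np.arctan2(s[1],s[0]))
for r in models.cut_out('tile','top')[:3]:
    print(r['conf'],r['region'].sum(),np.argwhere(r['region']).mean(0))
s=sensors.read_state();print(s['clock'],s['joints'])
E
```

```text
board corners [[ 768.4  181.1]
 [ 758.9 -277.5]
 [ 440.4 -268.9]]
yaw -0.020757306641018047 458.7355793823742 318.60937090601533
ctr from corners [604.4 -43.9]
fence [[ 696.1  -49. ]
 [ 688.8 -198.3]
 [ 542.   -49.4]
 [ 541.5  -66.9]] [[ 709.1  -48.1]
 [ 703.5 -195.6]]
-0.038396354679474776
tile [[ 639.7 -114.7]
 [ 650.8 -210.1]
 [ 519.7 -221.8]
 [ 509.  -129.5]] [ 579.8 -169. ] [np.float64(131.5), np.float64(96.1), np.float64(131.6), np.float64(93.0)]
tile yaw 0.11277937768635656
0.08897002850316085
0.75 1581 [187.16445288 339.64326376]
0.71 914 [299.16411379 407.12253829]
0.65 901 [270.69256382 328.89123196]
1.8 [ 1.456176    0.50088701 -0.42699308  1.55037245  0.2207616   1.13831306
 -0.210306  ]
```

```bash
cat >> h.py <<'E'
C0=np.array([604.4,-43.9]);PSI=-0.024
def b2w(x,y,c=C0): k,s=np.cos(PSI),np.sin(PSI); return c+np.array([k*x-s*y,s*x+k*y])
def w2b(p,c=C0): k,s=np.cos(PSI),np.sin(PSI); v=np.asarray(p)[:2]-c; return np.array([k*v[0]+s*v[1],-s*v[0]+k*v[1]])
def yaw_of(q):
    w,x,y,z=q; return np.arctan2(2*(x*y+w*z),1-2*(y*y+z*z))
def plan(wps):
    "wps: (board x, board y, world z, yaw rel. board deg); prints shift + turn per waypoint in the start frame of that leg"
    s=sensors.read_state(); p=np.array(s['tcp_pos']); th=yaw_of(s['tool_rot'])
    print('now board',w2b(p).round(1),'z',p[2].round(1),'yaw rel',np.degrees(th-PSI).round(1),'F',np.round(s['wrist_force'],1),'t',round(s['clock'],2),'w',round(s['grip_width'],1))
    for x,y,z,a in wps:
        t=np.r_[b2w(x,y),z]; v=t-p
        X=np.array([np.cos(th),np.sin(th)]);Y=np.array([np.sin(th),-np.cos(th)])
        turn=(th-(np.radians(a)+PSI))
        print((np.array([v[:2]@X,v[:2]@Y,-v[2]])/500).round(4),'turn',round(turn/(np.pi/2),4),'rows',round(max(np.linalg.norm(v)/41.7,abs(np.degrees(turn))/7.16),1))
        p=t;th=np.radians(a)+PSI
E
python3 - <<'E'
from h import *
s=sensors.read_state();t=b2w(-24,-230);print(t)
p=w2b(s['tcp_pos'])
plan([(p[0],p[1],310,21.6-PSI*57.3),(-24,-205,310,21.6-PSI*57.3),(-24,-205,120,90)])
E
```

```text
[ 574.88744157 -273.25781847]
now board [-351.  -568.8] z 245.7 yaw rel 23.0 F [-0.2  0.2  0.1] t 1.8 w 91.6
[ 0.     -0.     -0.1285] turn 0.0005 rows 1.5
[ 0.8862 -0.4147 -0.    ] turn 0.0 rows 11.7
[0.   0.   0.38] turn -0.7447 rows 9.4
```

```bash
python3 -m jog '0.01 -0.005 -0.06 0 0.6;0.02 -0.01 -0.1285 0 0.6;0.09 -0.045 -0.1285 0 0.6;0.16 -0.08 -0.1285 0 0.6;0.24 -0.115 -0.1285 0 0.6' && python3 -m jog '0.1 -0.047 0 0 0.6;0.2 -0.094 0 0 0.6;0.3 -0.14 0 0 0.6;0.38 -0.178 0 0 0.6;0.38 -0.178 0 0 0.6'; python3 - <<'E'
from h import *
plan([(-24,-205,300,23),(-24,-205,120,90)]);print(sensors.read_state()['joints'])
E
```

```text
clock: 2.22
tcp_pos: [328.6, -507.8, 310.9]
tool_rot: [0.001, 0.982, 0.186, 0.0]
wrist_force: [0.5, 0.0, -0.1]
grip_width: 63.0
clock: 2.63
tcp_pos: [472.5, -354.6, 310.3]
tool_rot: [0.0, 0.982, 0.188, 0.0]
wrist_force: [1.4, 0.3, -0.8]
grip_width: 55.5
now board [-124.4 -313.8] z 310.3 yaw rel 23.0 F [ 1.4  0.3 -0.8] t 2.63 w 55.5
[ 0.2698 -0.1217  0.0207] turn 0.0001 rows 3.6
[0.   0.   0.36] turn -0.7444 rows 9.4
[ 1.04263176  0.35757878 -0.5719473   1.62663036  0.20382715  1.21675654
 -0.76465067]
```

```bash
python3 -m jog '0.075 -0.034 0.02 0 0.6;0.15 -0.068 0.02 -0.07 0.6;0.22 -0.1 0.02 -0.15 0.6;0.27 -0.122 0.02 -0.22 0.6;0.27 -0.122 0.02 -0.3 0.6' && python3 -m jog '0 0 0.06 -0.079 0.6;0 0 0.12 -0.158 0.6;0 0 0.2 -0.237 0.6;0 0 0.28 -0.316 0.6;0 0 0.36 -0.395 0.6'; python3 - <<'E'
from h import *
plan([(-24,-205,120,90),(-24,-205,46,90)]);print(sensors.read_state()['joints'])
d=cams.capture('wrist');cv2.imwrite('pics/w1.png',d['img'][:,:,::-1])
for n in ['tile','seat','far_fence','side_fence']:
    for r in models.spot_point(n,'wrist')[:2]: print(n,np.round(r['point']),w2b(r['point']).round(),round(r['conf'],2))
E
```

```text
clock: 3.05
tcp_pos: [579.1, -241.2, 300.6]
tool_rot: [-0.001, 0.908, 0.419, 0.003]
wrist_force: [0.4, 0.6, -0.0]
grip_width: 55.2
clock: 3.47
tcp_pos: [574.7, -249.9, 118.8]
tool_rot: [0.001, 0.74, 0.672, 0.0]
wrist_force: [-0.2, -0.6, -0.2]
grip_width: 55.5
now board [ -24.8 -206.6] z 118.8 yaw rel 85.9 F [-0.2 -0.6 -0.2] t 3.47 w 55.5
[ 0.0033  0.0014 -0.0023] turn -0.0458 rows 0.6
[0.    0.    0.148] turn 0.0 rows 1.8
[ 0.88635262  0.68696112 -0.72908368  1.70392239  0.54175025  0.96131303
 -0.14515191]
tile [ 582. -171.   19.] [ -19. -128.] 0.58
```

View pics/w1.png

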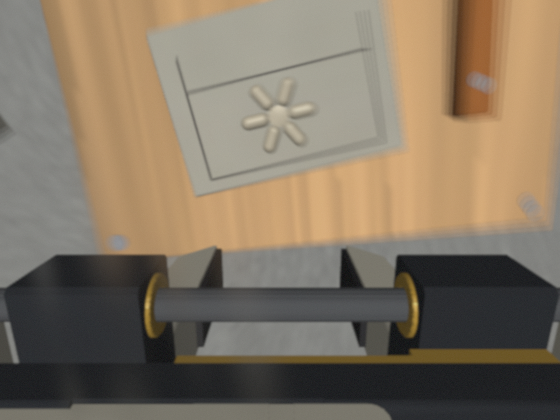

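```bash
python3 -m jog '0.002 0 0.05 -0.046 0.6;0.003 0.0014 0.1 -0.046 0.6;0.003 0.0014 0.146 -0.046 0.6;0.003 0.0014 0.146 -0.046 0.6;0.003 0.0014 0.146 -0.046 0.6' && python3 -m jog '0.02 0 0 0 0.6;0.04 0 0 0 0.6;0.06 0 0 0 0.6;0.08 0 0 0 0.6;0.1 0 0 0 0.6' && python3 -m jog '0.012 0 0 0 0.6;0.024 0 0 0 0.6;0.034 0 0 0 0.6;0.044 0 0 0 0.6;0.044 0 0 0 0.6'; python3 - <<'E'
from h import *
plan([(-24,-127,46,90)])
d=cams.capture('wrist');cv2.imwrite('pics/w2.png',d['img'][:,:,::-1])
E
```

```text
clock: 4.13
tcp_pos: [576.7, -248.7, 49.4]
tool_rot: [0.001, 0.718, 0.696, 0.0]
wrist_force: [-0.1, 0.2, -0.1]
grip_width: 55.3
clock: 4.55
tcp_pos: [578.0, -200.0, 49.5]
tool_rot: [0.003, 0.718, 0.696, -0.001]
wrist_force: [-0.2, -5.9, 1.9]
grip_width: 55.1
clock: 4.97
tcp_pos: [579.2, -177.0, 49.4]
tool_rot: [0.002, 0.718, 0.696, 0.0]
wrist_force: [-0.2, -4.7, 2.2]
grip_width: 54.9
now board [ -22.  -133.7] z 49.4 yaw rel 89.6 F [-0.2 -4.7  2.2] t 4.97 w 54.9
[ 0.0133 -0.004   0.0069] turn -0.0039 rows 0.2
```

View pics/w2.png

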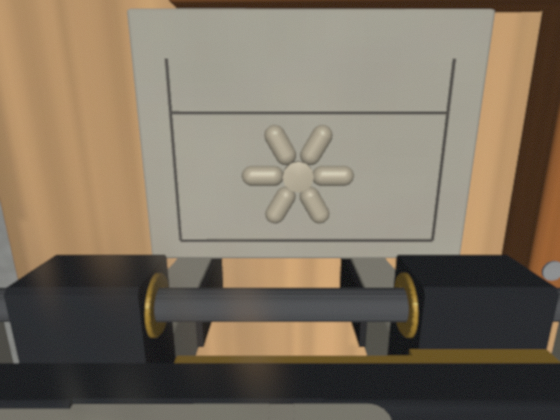

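```bash
python3 -m jog '0.006 0 0 0 0.6;0.012 0 0 0 0.6;0.018 0 0 0 0.6;0.022 0 0 0 0.6;0.022 0 0 0 0.6'; python3 - <<'E'
from h import *
plan([(-24,-127,46,90)])
d=cams.capture('top')
for r in models.cut_out('tile','top')[:1]:
    m=r['region'].astype('uint8'); print(m.sum(),r['conf'])
a=d['img'][120:220,260:393,::-1]; cv2.imwrite('pics/t2.png',cv2.resize(a,None,fx=6,fy=6,interpolation=cv2.INTER_CUBIC))
E
```

```text
clock: 5.43
tcp_pos: [579.3, -173.6, 49.4]
tool_rot: [0.005, 0.719, 0.695, -0.003]
wrist_force: [-0.0, -17.7, 5.3]
grip_width: 55.0
now board [ -22.  -130.2] z 49.4 yaw rel 89.4 F [ -0.  -17.7   5.3] t 5.43 w 55.0
[ 0.0064 -0.0041  0.0067] turn -0.0061 rows 0.1
841 0.94
```

```bash
python3 -m jog '-0.03 0 0 0 0.6;-0.04 0 -0.03 0 0.6;-0.04 0 -0.1 0 0.5;-0.04 0 -0.16 0 0.45;-0.04 0 -0.16 0 0.45'; python3 - <<'E'
from h import *
plan([(-132,-75,125,90),(-132,-75,125,0),(-132,-75,45,0)])
d=cams.capture('wrist');cv2.imwrite('pics/w3.png',d['img'][:,:,::-1])
d=cams.capture('top')
for r in models.cut_out('tile','top')[:1]:
    m=r['region'].astype('uint8'); print(m.sum(),r['conf'])
    c=max(cv2.findContours(m,0,1)[0],key=len)[:,0,:]
    (cx,cy),wh,an=cv2.minAreaRect(onplane(d,c,46).astype('f4'));print(w2b((cx,cy)),wh,an)
E
```

```text
clock: 5.95
tcp_pos: [581.7, -183.2, 134.4]
tool_rot: [0.004, 0.717, 0.697, 0.003]
wrist_force: [0.8, 0.6, 1.5]
grip_width: 42.5
now board [ -19.3 -139.9] z 134.4 yaw rel 89.8 F [0.8 0.6 1.5] t 5.95 w 42.5
[ 0.1288 -0.2259  0.0189] turn -0.0025 rows 3.1
[ 0.  0. -0.] turn 1.0 rows 12.6
[0.   0.   0.16] turn 0.0 rows 1.9
821 0.92
[-262.89942469  -97.85989228] (68.4588394165039, 98.2850112915039) 22.3974666595459
```

```bash
python3 -m jog '0.02 -0.06 0 0.079 0.45;0.05 -0.12 0 0.158 0.45;0.08 -0.17 0 0.237 0.45;0.11 -0.2 0 0.316 0.45;0.129 -0.226 0.01 0.395 0.45' && python3 -m jog '0 0 0 0.079 0.45;0 0 0 0.158 0.45;0 0 0 0.237 0.45;0 0 0 0.316 0.45;0 0 0 0.395 0.45'; python3 - <<'E'
from h import *
plan([(-132,-75,125,0),(-132,-75,44,0)]);print(sensors.read_state()['joints'])
E
```

```text
clock: 6.52
tcp_pos: [463.7, -115.1, 121.6]
tool_rot: [-0.001, 0.897, 0.442, -0.001]
wrist_force: [0.6, 0.4, 0.1]
grip_width: 41.0
clock: 6.93
tcp_pos: [465.0, -116.3, 121.1]
tool_rot: [-0.001, 0.989, 0.147, -0.001]
wrist_force: [0.1, -0.2, -0.3]
grip_width: 41.5
now board [-137.6  -75.7] z 121.1 yaw rel 18.3 F [ 0.1 -0.2 -0.3] t 6.93 w 41.5
[ 0.0111  0.0021 -0.0077] turn 0.2029 rows 2.6
[0.    0.    0.162] turn 0.0 rows 1.9
[ 0.64828854  0.39843821 -0.54148644  2.06764525  0.29559641  0.75219485
 -1.3531607 ]
```

```bash
python3 -m jog '0 0 0 0.079 0.45;0.005 0.001 0 0.158 0.45;0.011 0.002 0 0.203 0.45;0.011 0.002 0 0.203 0.45;0.011 0.002 0 0.203 0.45'; python3 - <<'E'
from h import *
plan([(-132,-75,44,0)])
d=cams.capture('wrist');cv2.imwrite('pics/w4.png',d['img'][:,:,::-1])
E
```

```text
clock: 7.35
tcp_pos: [471.0, -115.8, 121.3]
tool_rot: [-0.0, 1.0, -0.008, -0.001]
wrist_force: [0.5, 1.0, -0.1]
grip_width: 41.2
now board [-131.7  -75.1] z 121.3 yaw rel 0.5 F [ 0.5  1.  -0.1] t 7.35 w 41.2
[-0.0007 -0.0002  0.1547] turn 0.0056 rows 1.9
```

View pics/w4.png

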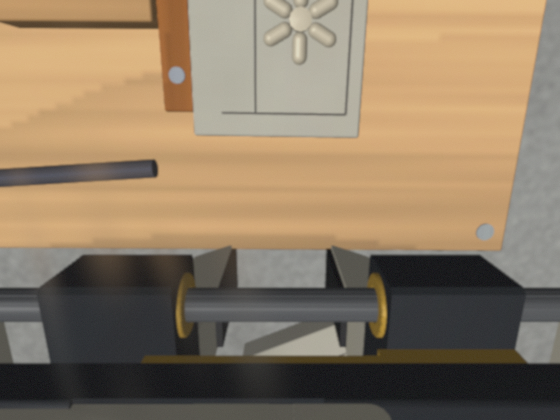

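```bash
python3 -m jog '0 0 0.05 0.005 0.45;0 0 0.1 0.005 0.45;0 0 0.152 0.005 0.45;0 0 0.152 0.005 0.45;0 0 0.152 0.005 0.45' && python3 -m jog '0.02 0 0 0 0.45;0.04 0 0 0 0.45;0.06 0 0 0 0.45;0.08 0 0 0 0.45;0.095 0 0 0 0.45' && python3 -m jog '0.012 0 0 0 0.45;0.024 0 0 0 0.45;0.034 0 0 0 0.45;0.044 0 0 0 0.45;0.044 0 0 0 0.45'; python3 - <<'E'
from h import *
plan([(-56,-75,44,0)])
d=cams.capture('wrist');cv2.imwrite('pics/w5.png',d['img'][:,:,::-1])
E
```

```text
clock: 7.82
tcp_pos: [470.0, -116.1, 44.9]
tool_rot: [-0.001, 1.0, -0.012, -0.002]
wrist_force: [0.1, -0.5, 0.2]
grip_width: 41.3
clock: 8.23
tcp_pos: [519.2, -118.3, 46.7]
tool_rot: [0.0, 1.0, -0.013, -0.001]
wrist_force: [-11.4, 0.6, 8.0]
grip_width: 41.5
clock: 8.65
tcp_pos: [540.0, -118.7, 45.7]
tool_rot: [0.0, 1.0, -0.013, -0.002]
wrist_force: [-5.4, -0.2, 1.5]
grip_width: 41.5
now board [-62.5 -76.3] z 45.7 yaw rel -0.1 F [-5.4 -0.2  1.5] t 8.65 w 41.5
[ 0.0131 -0.0027  0.0034] turn -0.0016 rows 0.2
```

View pics/w5.png

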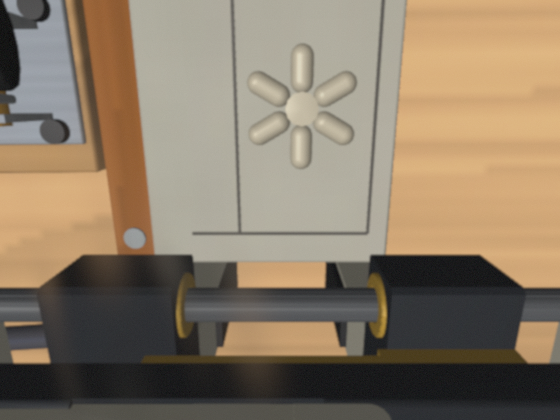

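Tile is square and flush on the side fence (tile edge and fence meet near col 140). The clamp riser sits well ahead of the gripper, so I'll continue +x to the far fence.

```bash
python3 -m jog '0.006 0 0 0 0.45;0.012 0 0 0 0.45;0.018 0 0 0 0.45;0.024 0 0 0 0.45;0.024 0 0 0 0.45'; python3 - <<'E'
from h import *
plan([(-56,-75,44,0)])
E
```

```text
clock: 9.12
tcp_pos: [549.2, -119.0, 45.4]
tool_rot: [0.0, 1.0, -0.013, -0.004]
wrist_force: [-12.3, 0.5, 8.6]
grip_width: 41.0
now board [-53.4 -76.4] z 45.4 yaw rel -0.2 F [-12.3   0.5   8.6] t 9.12 w 41.0
[-0.0052 -0.0028  0.0027] turn -0.0017 rows 0.1
```

```bash
python3 -m jog '0.004 0 0 0 0.45;0.008 0 0 0 0.45;0.008 0 0 0 0.45;0.008 0 0 0 0.45;0.008 0 0 0 0.45'; python3 - <<'E'
from h import *
plan([(-56,-75,44,0)])
d=cams.capture('side');a=d['img'][150:250,200:333,::-1]; 
cv2.imwrite('pics/s6.png',cv2.resize(a,None,fx=6,fy=6,interpolation=cv2.INTER_CUBIC))
E
```

```text
clock: 9.53
tcp_pos: [549.3, -119.0, 45.0]
tool_rot: [0.0, 1.0, -0.013, -0.008]
wrist_force: [-21.3, 1.8, 17.8]
grip_width: 41.0
now board [-53.3 -76.4] z 45.0 yaw rel -0.2 F [-21.3   1.8  17.8] t 9.53 w 41.0
[-0.0054 -0.0028  0.002 ] turn -0.0018 rows 0.1
```

```bash
python3 -m jog '-0.02 0 0 0 0.45;-0.05 0 -0.04 0 0.3;-0.07 0 -0.12 0 0.1;-0.07 0 -0.2 0 0;-0.07 0 -0.28 0 0' && python3 -m jog '0 0.04 -0.08 -0.079 0;0 0.08 -0.11 -0.158 0;0 0.1 -0.11 -0.237 0;0 0.1 -0.11 -0.316 0;0 0.1 -0.11 -0.395 0' ; python3 - <<'E'
from h import *
plan([(20,-5,240,90),(20,-5,187,90)])
d=cams.capture('top')
for n in ['clamp_swing','clamp_grip_end','clamp_grip','tile','seat']:
  for c in ['top','side']:
    if n=='clamp_swing' or 1: 
        if c=='side' : pass
    for r in models.spot_point(n,c)[:2]: print(c,n,w2b(r['point']).round(1),round(r['point'][2]),round(r['conf'],2))
a=d['img'][120:220,260:393,::-1]; cv2.imwrite('pics/t7.png',cv2.resize(a,None,fx=6,fy=6,interpolation=cv2.INTER_CUBIC))
E
```

```text
clock: 10.0
tcp_pos: [522.3, -117.8, 187.7]
tool_rot: [-0.0, 1.0, -0.013, 0.001]
wrist_force: [0.0, -0.6, -0.3]
grip_width: 19.3
clock: 10.42
tcp_pos: [522.3, -169.6, 242.5]
tool_rot: [0.001, 0.956, 0.295, 0.002]
wrist_force: [0.2, 0.8, -1.0]
grip_width: 0.5
now board [ -79.1 -127.6] z 242.5 yaw rel 35.6 F [ 0.2  0.8 -1. ] t 10.42 w 0.5
[ 0.304  -0.0839  0.005 ] turn -0.604 rows 7.6
[0.    0.    0.106] turn 0.0 rows 1.3
top clamp_swing [23.5 48.1] 99 0.82
top clamp_swing [  8.8 -33.7] 17 0.22
side clamp_swing [23.3 48.8] 100 0.86
side clamp_swing [21.8 56.2] 200 0.69
top clamp_grip_end [20.7 52.3] 194 0.64
top clamp_grip_end [5.7 1.2] 2 0.35
side clamp_grip_end [21.7 54.8] 197 0.73
top clamp_grip [16.1 54.6] 161 0.54
side clamp_grip [22.9 56.9] 158 0.46
top tile [-258.5 -103.2] -3 0.94
top tile [ 18.8 -74.2] 17 0.63
side tile [-331.4 -323.2] 0 0.89
side tile [-257.3 -107.3] -2 0.72
```

View pics/t7.png

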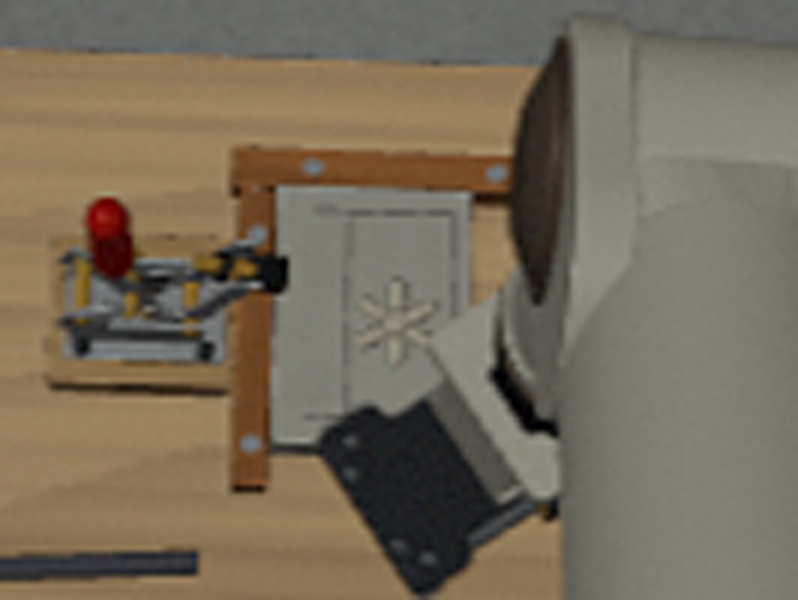

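```bash
python3 -m jog '0.06 -0.017 0 -0.079 0;0.12 -0.033 0 -0.158 0;0.18 -0.05 0 -0.237 0;0.24 -0.067 0 -0.316 0;0.304 -0.084 0 -0.395 0' && python3 -m jog '0 0 0 -0.079 0;0 0 0 -0.158 0;0 0 0 -0.209 0;0 0 0 -0.209 0;0 0 0 -0.209 0' ; python3 - <<'E'
from h import *
plan([(21,3,187,90),(21,33,185,90),(21,72,185,90),(21,104,163,90),(21,116,126,90),(21,114,93,90)])
d=cams.capture('wrist')
for n in ['clamp_swing','clamp_grip_end','clamp_grip']:
    for r in models.spot_point(n,'wrist')[:2]: print(n,w2b(r['point']).round(1),round(r['point'][2]),round(r['conf'],2))
E
```

```text
clock: 11.38
tcp_pos: [624.0, -47.5, 241.0]
tool_rot: [0.0, 0.82, 0.572, -0.0]
wrist_force: [-0.4, -0.3, -0.4]
grip_width: 0.6
clock: 11.8
tcp_pos: [623.3, -48.2, 240.7]
tool_rot: [-0.0, 0.718, 0.696, 0.0]
wrist_force: [0.1, -0.2, 0.7]
grip_width: 0.3
now board [19.  -3.9] z 240.7 yaw rel 89.6 F [ 0.1 -0.2  0.7] t 11.8 w 0.3
[0.0138 0.004  0.1074] turn -0.0046 rows 1.3
[ 0.06  -0.     0.004] turn 0.0 rows 0.7
[ 0.078  0.    -0.   ] turn 0.0 rows 0.9
[0.064 0.    0.044] turn 0.0 rows 0.9
[0.024 0.    0.074] turn 0.0 rows 0.9
[-0.004 -0.     0.066] turn 0.0 rows 0.8
clamp_swing [20.1 48.2] 106 0.88
clamp_swing [ 21.9 -77.6] 20 0.26
```

Swing point is confirmed again. Next: descend, push to about a = 20°, then check.

```bash
python3 -m jog '0.005 0.002 0.03 -0.005 0;0.014 0.004 0.07 -0.005 0;0.014 0.004 0.107 -0.005 0;0.014 0.004 0.107 -0.005 0;0.014 0.004 0.107 -0.005 0' && python3 -m jog '0.025 0 0.001 0 0;0.05 0 0.003 0 0;0.07 0 0.004 0 0;0.09 0 0.004 0 0;0.105 0 0.004 0 0'; python3 - <<'E'
from h import *
plan([(21,72,185,90)])
d=cams.capture('wrist');cv2.imwrite('pics/w8.png',d['img'][:,:,::-1])
E
```

```text
clock: 12.42
tcp_pos: [624.5, -41.2, 186.1]
tool_rot: [-0.001, 0.714, 0.7, -0.001]
wrist_force: [-0.5, -0.4, -0.0]
grip_width: 0.4
clock: 12.83
tcp_pos: [627.4, 11.9, 186.7]
tool_rot: [0.001, 0.714, 0.7, 0.0]
wrist_force: [1.5, -5.4, 1.6]
grip_width: 0.5
now board [21.6 56.4] z 186.7 yaw rel 90.3 F [ 1.5 -5.4  1.6] t 12.83 w 0.5
[ 0.0313 -0.0011  0.0035] turn 0.0028 rows 0.4
```

View pics/w8.png

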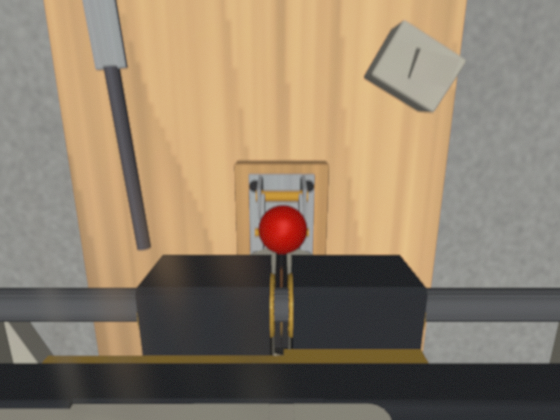

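```bash
python3 -m jog '0.02 0 0 0 0;0.037 0 0.003 0 0;0.057 0 0.014 0 0;0.077 0 0.028 0 0;0.094 0 0.044 0 0' && python3 -m jog '0.012 0 0.02 0 0;0.02 0 0.045 0 0;0.024 0 0.074 0 0;0.024 0 0.1 0 0;0.021 0 0.125 0 0' ; python3 - <<'E'
from h import *
plan([(21,114,93,90)])
d=cams.capture('side');a=d['img'][150:280,180:353,::-1]; 
cv2.imwrite('pics/s9.png',cv2.resize(a,None,fx=4.5,fy=4.5,interpolation=cv2.INTER_CUBIC))
E
```

```text
clock: 13.3
tcp_pos: [627.7, 55.9, 163.0]
tool_rot: [0.001, 0.715, 0.699, -0.001]
wrist_force: [0.6, -4.7, 0.5]
grip_width: 0.7
clock: 13.72
tcp_pos: [626.9, 69.9, 99.1]
tool_rot: [-0.001, 0.714, 0.7, -0.0]
wrist_force: [-0.2, 0.0, 0.2]
grip_width: 0.4
now board [ 19.7 114.3] z 99.1 yaw rel 90.3 F [-0.2  0.   0.2] t 13.72 w 0.4
[-0.0005  0.0025  0.0121] turn 0.0033 rows 0.1
```

View pics/s9.png

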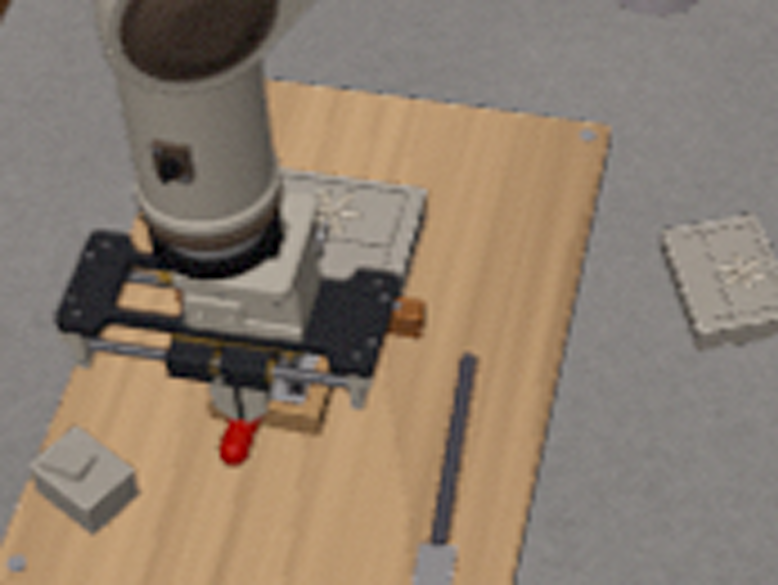

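```bash
python3 -m jog '0 0 0.006 0 0;0 0 0.012 0 0;0 0 0.016 0 0;0 0 0.016 0 0;0 0 0.016 0 0' && python3 -m jog '0 0 -0.04 0 0;0 0 -0.12 0 0;0 0 -0.2 0 0;0 0 -0.28 0 0;0 0 -0.3 0 0' && python3 -m jog '-0.08 -0.02 -0.03 0 0;-0.16 -0.04 -0.06 0 0;-0.24 -0.06 -0.06 0 0;-0.32 -0.08 -0.06 0 0;-0.4 -0.1 -0.06 0 0' && python3 -m jog '-0.08 -0.02 0 0 0;-0.16 -0.04 0 0 0;-0.2 -0.1 0 0 0;-0.2 -0.15 0 0 0;-0.2 -0.15 0 0 0'; python3 - <<'E'
from h import *
plan([])
d=cams.capture('side');b=d['img'][150:280,180:353,::-1]
d=cams.capture('top');a=d['img'][110:240,220:393,::-1]
for n in ['clamp_pad','clamp_grip','clamp_grip_end','tile','offcut','flat_chisel']:
  for c in ['top','side']:
    for r in models.spot_point(n,c)[:3]: print(c,n,w2b(r['point']).round(1),round(r['point'][2]),round(r['conf'],2))
cv2.imwrite('pics/f.png',np.vstack([cv2.resize(x,(400,300),interpolation=cv2.INTER_CUBIC) for x in (a,b)]))
E
```

```text
clock: 14.18
tcp_pos: [627.1, 68.8, 93.8]
tool_rot: [-0.0, 0.714, 0.7, -0.001]
wrist_force: [-5.4, 0.1, 7.2]
grip_width: 0.5
clock: 14.6
tcp_pos: [631.3, 70.0, 250.7]
tool_rot: [0.003, 0.714, 0.7, 0.004]
wrist_force: [0.5, 0.8, 1.5]
grip_width: 0.6
clock: 15.02
tcp_pos: [574.2, -129.5, 274.0]
tool_rot: [0.001, 0.714, 0.7, 0.0]
wrist_force: [-0.0, -0.3, 0.2]
grip_width: 0.5
clock: 15.43
tcp_pos: [492.6, -229.1, 272.3]
tool_rot: [-0.001, 0.716, 0.698, -0.002]
wrist_force: [-0.6, 0.2, -0.1]
grip_width: 0.8
now board [-107.3 -187.8] z 272.3 yaw rel 89.8 F [-0.6  0.2 -0.1] t 15.43 w 0.8
side clamp_pad [-0.   0.3] 0 0.48
side clamp_pad [ 25.  109.5] 71 0.28
top clamp_grip [ 21.  109.9] 70 0.58
side clamp_grip [ 23.4 110.5] 68 0.49
top clamp_grip_end [ 19.6 150.4] 68 0.72
side clamp_grip_end [ 21.9 147.9] 70 0.63
top tile [ 19.9 -72.8] 18 0.97
top tile [-260.7 -103.4] -1 0.88
side tile [-331.9 -324.7] 5 0.96
side tile [ 20.8 -75.2] 19 0.92
side tile [-261.4 -109. ] -4 0.89
top offcut [117. 156.] 18 0.77
side offcut [116.3 152.6] 18 0.56
top flat_chisel [-105.4  106.2] 17 0.82
side flat_chisel [-110.7  110.1] 20 0.77
```

View pics/f.png

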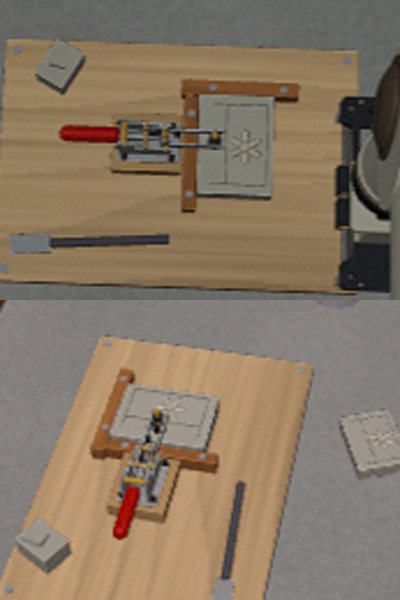

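```bash
python3 - <<'E'
from h import *
d=cams.capture('top')
g=d['img'].astype(float)
# warp to board coords at z=46 plane (tile top): 4 px/mm ; rows=+x up, cols=-y right
xs=np.arange(100,-70,-.25); ys=np.arange(0,-140,-.25)
XX,YY=np.meshgrid(xs,ys,indexing='ij'); k,s=np.cos(PSI),np.sin(PSI)
W=np.stack([C0[0]+k*XX-s*YY,C0[1]+s*XX+k*YY,np.full_like(XX,46)],-1).reshape(-1,3)
uv=proj(d,W).astype('f4').reshape(XX.shape+(2,))
o=cv2.remap(d['img'],uv[...,0],uv[...,1],cv2.INTER_CUBIC)
cv2.imwrite('pics/g.png',o[:,:,::-1])
print(o.shape)
G=o.astype(float)
sat=G[...,0]-G[...,2] # red-blue : wood high, stone low
th=35
for x in (70,55,-10,-25,-38):
    r=sat[int((100-x)/.25)]; m=r<th
    print('x',x,'profile@y',[(int(ys[i]),int(r[i])) for i in range(60,140,8)],'right',[(int(ys[i]),int(r[i])) for i in range(440,500,8)])
for y in (-40,-75,-110):
    c=sat[:,int(-y/.25)];print('y',y,[(int(xs[i]),int(c[i])) for i in list(range(40,90,6))+list(range(550,620,8))])
E
```

```text
(680, 560, 3)
x 70 profile@y [(-15, 71), (-17, 74), (-19, 72), (-21, 61), (-23, 31), (-25, 9), (-27, 9), (-29, 11), (-31, 13), (-33, 12)] right [(-110, 10), (-112, 12), (-114, 9), (-116, 13), (-118, 27), (-120, 48), (-122, 60), (-124, 59)]
x 55 profile@y [(-15, 29), (-17, 42), (-19, 61), (-21, 58), (-23, 33), (-25, 8), (-27, 9), (-29, 10), (-31, 10), (-33, 11)] right [(-110, 11), (-112, 10), (-114, 6), (-116, 15), (-118, 34), (-120, 53), (-122, 63), (-124, 61)]
x -10 profile@y [(-15, 71), (-17, 72), (-19, 81), (-21, 77), (-23, 27), (-25, 5), (-27, 8), (-29, 10), (-31, 11), (-33, 11)] right [(-110, 11), (-112, 11), (-114, 12), (-116, 16), (-118, 38), (-120, 57), (-122, 62), (-124, 62)]
x -25 profile@y [(-15, 70), (-17, 75), (-19, 75), (-21, 64), (-23, 29), (-25, 7), (-27, 9), (-29, 10), (-31, 11), (-33, 12)] right [(-110, 12), (-112, 10), (-114, 9), (-116, 14), (-118, 36), (-120, 59), (-122, 63), (-124, 64)]
x -38 profile@y [(-15, 72), (-17, 75), (-19, 74), (-21, 68), (-23, 35), (-25, 6), (-27, 11), (-29, 11), (-31, 12), (-33, 13)] right [(-110, 13), (-112, 11), (-114, 10), (-116, 11), (-118, 32), (-120, 54), (-122, 57), (-124, 58)]
y -40 [(90, 36), (88, 59), (87, 60), (85, 45), (84, 19), (82, 4), (81, 7), (79, 11), (78, 12), (-37, 13), (-39, 14), (-41, 12), (-43, 9), (-45, 5), (-47, -1), (-49, 18), (-51, 55), (-53, 61)]
y -75 [(90, 80), (88, 83), (87, 69), (85, 40), (84, 15), (82, 8), (81, 7), (79, 9), (78, 11), (-37, 11), (-39, 12), (-41, 12), (-43, 8), (-45, 4), (-47, 6), (-49, 26), (-51, 48), (-53, 59)]
y -110 [(90, 84), (88, 79), (87, 70), (85, 49), (84, 22), (82, 4), (81, 7), (79, 13), (78, 12), (-37, 13), (-39, 11), (-41, 9), (-43, 7), (-45, 4), (-47, -1), (-49, 12), (-51, 54), (-53, 65)]
```

View pics/g.png

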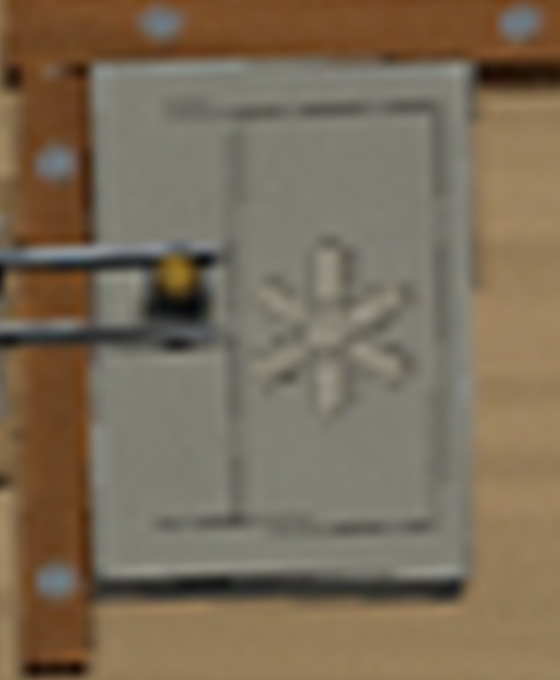

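Edges read y ≈ −23 and −118, x ≈ 84.5, and are parallel to both fences within the resolution. The tile is fully home and the pad is down on it, so I'm handing in.

```bash
python3 -c "
from rig import job,sensors
print(job.sign_off()); print(sensors.read_state()['clock'])"
```

```text
the job is handed in; nothing more can be done
None
the job is handed in; nothing more can be done
```

The tile is home in the corner and the clamp is locked on it. The job was handed in with the robot's clock at about 16 s, and no verdict is reported.

**What I did:** I pushed the tile with two spread fingertips to the side fence, where it stalled at about 18 N. I then slid it along that fence to the far fence, where it stalled at about 21 N. With the fingers closed I pushed the red handle over and down until it snapped, then backed the arm well clear.

**Last checks:**
- **Tile position:** its edges in the rectified top view read about y = −23 and −118 mm and x = 84.5 mm, against −22.5, −117.5 and 85 mm when fully home. They ran parallel to both fences.
- **Clamp:** the grip lies level at 68–70 mm above the table and stayed down after release. The pad is seen on the tile.
- **Surroundings:** the off-cut and chisel show where they started.

**Disagreements and gaps:**
- The network's tile point read 3–5 mm further from the side fence (y = −73 and −75 mm). That is about its own error, and the picture edges and the stall at the fence contradict it, so I went with those.
- The networks did not find the locked pad reliably, and its contact force could not be measured directly.

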